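# Close and bolt down the loaded sterilizing chamber

## Task

The small steel chamber is loaded: close its lid fully, then swing the hinged bolt at its front upright into the lid's fork, then turn the wing nut clockwise (seen from above) until it comes to its stop, where its wings lie along the front edge of the lid. There is little room around the nut: do not knock the gauge or the valve beside it, and leave the other things on the bench where they are.

Things in the scene. Friction and masses are not known exactly. Their poses are not given: they have to be found in the camera images.
- chamber: steel chamber, fixed to the bench, open box 160 (x) x 220 (y) x 110 mm high. Origin: centre of its underside on the bench; x points from its front (robot side) to its back, y to the left, z up. The lid is hinged along its back top edge; the bolt is at the middle of its front
- lid (a joint): lid angle: 0 = shut, grows as it opens upward and back (0.85 to 1.15 at the start). Stiff hinge: it stays where it is left, 1 to 6 N at the handle moves it. Lid: plate 160 x 224 x 8 mm with, at the front edge, a fork of two prongs 40 mm long, 12 mm thick, 15 mm apart
- lid_hinge (a point): middle of the lid's hinge line, 80 mm behind the chamber's centre, at height 110 mm. It lies on the lid: x and z turn with the lid, and with the lid shut they are those of the chamber
- lid_handle (a point): middle of the lid's handle, a round steel bar 12 mm thick and 100 mm long along y, standing 45 mm off the lid's outer face: in the lid's frame at x -120, z +53 mm from the hinge. Free space between bar and lid 39 mm
- bolt (a joint): lean of the swing bolt: 0 = upright against its stop, grows as it leans out towards the front (-x of the chamber), 0.35 to 0.65 at the start. It stays where it is left; 2 to 4 N square to the bolt at the nut moves it (the nut rises up to 25 mm as it swings up, so follow its arc: a level push may jam). Its pivot lies 102 mm in front of the chamber's centre at height 45 mm, its axis along the chamber's y
- wingnut (a joint): turn of the wing nut about the bolt: grows clockwise seen from above (tightening), 0 to 0.7 at the start, stop (tight) at 3.0, where the wings lie along the chamber's y. Friction 0.15 N m; it stays where it is left and does not move along the bolt
- nut_mid (a point): middle of the wings, on the bolt's axis, 103 mm from the bolt's pivot (height 148 mm with the bolt upright). x points along the wings, z along the bolt outward. Two upright round wings, each a disc 28 mm across and 8 mm thick, side by side, 60 mm span in all, rising 14 mm above this point; hub below them 26 mm across. The lid's fork is 26 mm below this point when all is closed, the lid's handle then 62 mm behind it
- gauge: round pressure gauge, fixed on a pipe in front of the chamber, right of the bolt, 48 mm across. Origin: centre of the gauge's underside, 72 mm to the right (-y) of the nut's axis, 5 mm further forward, at height 112 mm; the gauge rises 27 mm above it
- valve: small valve with a round black hand wheel 38 mm across, fixed, left of the bolt. Origin 70 mm to the left (+y) of the nut's axis, 5 mm further forward, at height 112 mm; its wheel rises to 24 mm above it
- media: tall glass bottle with white cap, 66 mm across, 150 mm high, stands at the chamber's right side; bystander, origin at the centre of its underside
- dishes: stack of clear dishes, 88 mm across, 45 mm high, stands at the chamber's left side; bystander, origin at the centre of its underside
- slidebox: grey slide box 90 x 75 x 35 mm; bystander, origin at the centre of its underside
- beaker: glass beaker 70 mm across, 85 mm high; bystander, origin at the centre of its underside
- tips: white box of pipette tips 120 x 85 x 60 mm; bystander, origin at the centre of its underside
- jar: amber jar 60 mm across, 70 mm high; bystander, origin at the centre of its underside
- brush: small brush lying on the bench, about 200 mm long; bystander

How it is judged:
On the way, in this order (a step that is already met when the one before it is completed fails the run):
1. the lid is shut (value of joint lid below 0.05 rad), for 0.2 s.
2. the bolt stands upright in the fork, the lid still shut (value of joint bolt below 0.1 rad and value of joint lid below 0.05 rad), for 0.2 s.
3. the wing nut is tight (value of joint wingnut above 2.8 rad and value of joint bolt below 0.12 rad and value of joint lid below 0.05 rad), for 0.2 s.
At the end, for the whole second after the job is handed in: lid shut (within 0.05 rad), bolt upright in the fork (within 0.12 rad), wing nut within 0.2 rad of its stop at 3.0 rad (all of step 3); the robot touches nothing.
It fails at once if the gauge or the valve is knocked (more than 12 N) (contact force between anything else and gauge above 12 N or contact force between anything else and valve above 12 N).
It fails at once if a bystander is shifted by more than 30 mm (distance of any of media, dishes, slidebox, beaker, tips, jar, brush from where it was at the start of the episode above 0.03 m).
It also fails if it takes over 72 s, if anything falls off the work surface, if the arm or the gripper's body presses on something with over 40 N, if the wrist force passes 120 N, or if a joint passes its speed limit or range.

## Robot

A 6-joint arm with a two-finger parallel gripper is mounted at the origin on the work surface. World frame = base frame: x ahead of the robot, y to its left, z up, the work surface at z = 0. Lengths are in m, angles in rad, forces in N, time in s.
With the tool pointing down it reaches from about 0.3 to 0.775 m from the base axis. Payload 14.6 kg.
Tool frame: the origin (TCP) lies at the very end of the fingers, on their centre line; the grasp point (between the pads) lies 19 mm behind it; z points along the fingers, y is the direction in which the jaws open and shut (so a half turn about z gives the same grasp; the last joint's range is limited). The gripper opens to 94 mm and grips with 3 to 60 N. Pads are 16 mm wide; open, the fingers measure 119 mm over their backs; the gripper's body (75 mm by 177 mm) begins 78 mm behind the grasp point.
Start: joints at [-1.334, 0.3, 1.521, -0, 1.321, -0.067], TCP at [0.165, -0.525, 0.205] pointing down, gripper open.
Joint ranges: [-3.03, 3.03], [-0.79, 2.21], [0.23, 2.52], [-1.04, 4.18], [0, 3.07], [-2.55, 2.55]. Speed limits (rad/s): [2.22, 2.22, 2.57, 3.14, 3.14, 3.14].

## Interface

Orientations are given as [roll, pitch, yaw] about the fixed x, y, z axes, in that order (R = Rz(yaw) Ry(pitch) Rx(roll)).
In Python, from station import ctrl, vision, ticket gives the robot as it stands.
- The arm moves only by the tool step_arm, never from a script. Its argument "steps" is a list of rows, each an object of numbers: "x", "y", "z": the shift along the tool's x, y, z in m; "ax", "ay", "az": the turn, a rotation vector about the tool's x, y, z in degrees; "claw": the finger opening in m, from 0 to 0.094. A call has 1 to 5 rows; each row shifts and turns the pose as measured when the row begins, along the tool's axes as they then stand; what a row does not reach is not made up. A row lasts 1/12 s, in which the tool goes at most 41.7 mm and 7.16 degrees, less where a joint would pass 70% of its speed; a pose out of reach is approached as far as the arm can. A call with a gripper value outside its range is refused whole. The fingers move at their own pace and stop on an object; "grip_force" is the grip in N (left out, the last holds). Time passes only in rows, so rows that do not move let the fingers close. It gives the time, the measured TCP pose, the force and the opening at its end, in the units of the state.
- ctrl.get_obs(): the state, without advancing time (a new reading comes with each control period).
- vision.camera(name): name is "scene" or "top" or "wrist"; returns (picture, depth): 384x512x3 uint8, red, green, blue; 384x512 float32, m along the optical axis (not along the pixel's ray), 0 where there is no reading.
- vision.camera_params(name): a dict with "fov_y" (degrees; the focal length in pixels is half the picture's height over the tangent of half this angle, whatever the lens; pixels are square), "cx", "cy" (the principal point, pixels), "origin" and "attitude" of the camera in the world; the wrist camera has in their place "mount" (4x4, takes a point from camera to tool coordinates, whose origin is the TCP and whose axes are the flange's). Camera axes: x right, y up, looking along -z (the intrinsics and any distortion apply to the point x, -y, -z); pixel columns grow to the right and rows downward; lengths in m; the calibration is good to about 2 mm. A picture is of the moment at which its call begins: read the wrist's pose just before it. camera_params takes no time and is no camera call.
- ticket.hand_in(): hands the job in, once; it reports no verdict.
The state is a dict: "time_s": time; "qpos": joint angles; "joint_vel": joint speeds; "tau": joint torques, N m; "ee_pos": TCP position; "eef_rot": TCP orientation; "force": force on the tool from outside, world axes, zero at the start; "moment": the same for the moment, N m; "grip_width": finger opening in m.
Only numpy, scipy, OpenCV 4.12 (cv2) and the standard library are available. Lean on these libraries where they do the work, as an engineer would, in place of code of your own. Each camera call takes 0.05 s, during which the arm holds its last target.

## Working session

There is one attempt and no reset: what is moved stays moved. The work goes in short steps, Python scripts to look and compute and a tool call to move; the robot and the scene stay as the last step left them, time stands still between calls to the robot, and variables do not carry over. Pictures are saved under pics/ and viewed, and the job is handed in when it is done.

Besides the shell and the picture viewer there is one more tool, called after ">>>" by a JSON object that holds its "op" and its "data". step_arm: Moves the arm, as the interface text tells. Its arguments: {"type":"object","properties":{"steps":{"type":"array"},"grip_force":{"type":"number"}},"required":["steps"]}

```bash
ls -la; mkdir -p pics; python3 - <<'E'
from station import ctrl, vision, ticket
import cv2,json,numpy as np
print(ctrl.get_obs())
for n in ["scene","top","wrist"]:
    print(n,vision.camera_params(n))
for n in ["scene","top"]:
    p,d=vision.camera(n)
    np.savez(f"pics/{n}0.npz",p=p,d=d)
    cv2.imwrite(f"pics/{n}0.png",cv2.resize(p[:,:,::-1],(800,600),interpolation=cv2.INTER_CUBIC))
E
```

```text
total 12
drwxr-xr-x  3 agent agent 4096 Dec  7 13:36 .
drwxr-xr-x 23 root  root  4096 Dec  7 13:36 ..
drwxr-xr-x  2 agent agent 4096 Dec  7 13:36 pics
{'time_s': 0.0, 'qpos': array([-1.33358705e+00,  3.00461926e-01,  1.52159145e+00, -2.84215201e-05,
        1.32072956e+00, -6.65978535e-02]), 'joint_vel': array([ 2.01618901e-03,  1.62727645e-03, -7.50031589e-04, -9.22580120e-04,
        7.40199021e-05, -1.69798830e-03]), 'tau': array([-1.64290061e-03, -5.31811845e+01, -3.52738380e+01,  7.07996939e-02,
        2.44465994e-02, -1.35130986e-04]), 'ee_pos': array([ 0.16446156, -0.52454649,  0.20488699]), 'eef_rot': array([-3.14040318e+00, -5.17431937e-05,  3.03814146e-01]), 'force': array([-0.48665413,  0.18612028,  0.2012109 ]), 'moment': array([ 0.03694135, -0.0016129 , -0.00947955]), 'grip_width': 0.09408355618956563}
scene {'fov_y': 53.53829512899164, 'cx': 248.75586173511198, 'cy': 194.90297548413668, 'origin': array([1.00953365, 0.66954512, 0.80217557]), 'attitude': array([0.90023459, 0.00731245, 2.55175269])}
top {'fov_y': 48.73593551724751, 'cx': 258.6959024591511, 'cy': 186.34582104154669, 'origin': array([ 0.41805085, -0.03349343,  1.39121023]), 'attitude': array([ 0.09285464, -0.01162056, -1.59008521])}
wrist {'fov_y': 62.1656795575025, 'cx': 253.06752434136968, 'cy': 193.18135950114936, 'mount': array([[ 5.40885551e-05,  9.58104579e-01,  2.86418597e-01,
         8.45768643e-02],
       [ 9.99999585e-01, -3.12397688e-04,  8.56163410e-04,
         1.56760655e-04],
       [ 9.09770591e-04,  2.86418432e-01, -9.58104198e-01,
        -1.79902899e-01],
       [ 0.00000000e+00,  0.00000000e+00,  0.00000000e+00,
         1.00000000e+00]])}
```

View pics/scene0.png

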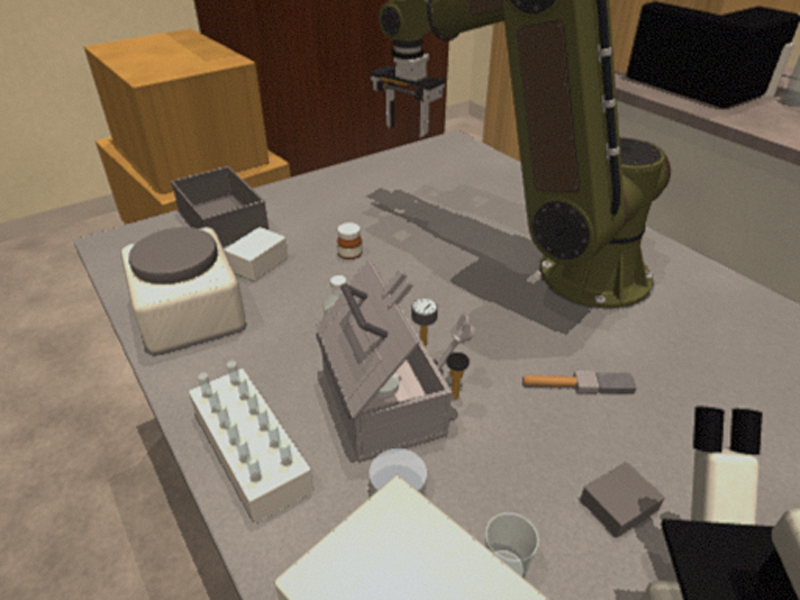

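View pics/top0.png

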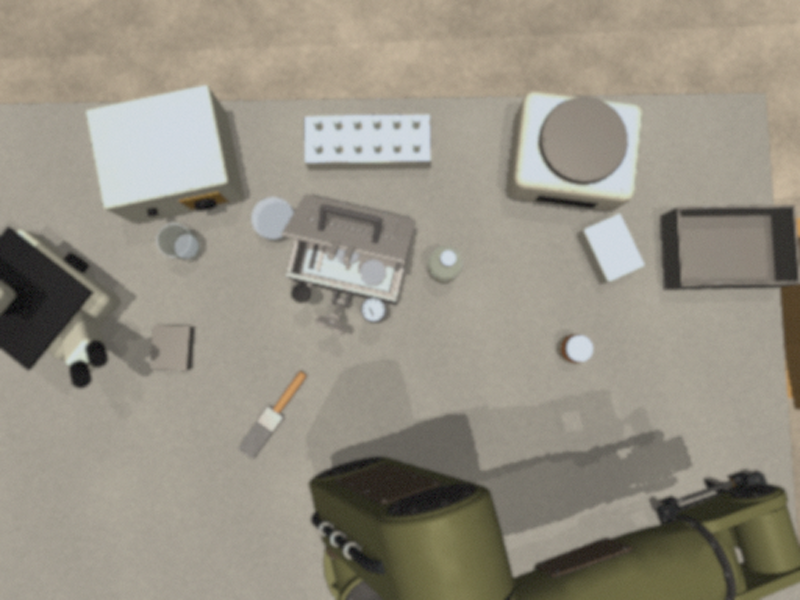

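```bash
cat > h.py <<'E'
import numpy as np,cv2
from scipy.spatial.transform import Rotation as R
from station import ctrl, vision, ticket
def fl(P,h=384): return h/2/np.tan(np.radians(P['fov_y'])/2)
def camT(n,obs=None):
    P=vision.camera_params(n)
    T=np.eye(4)
    if n=='wrist':
        W=np.eye(4);W[:3,:3]=R.from_euler('xyz',obs['eef_rot']).as_matrix();W[:3,3]=obs['ee_pos'];return W@P['mount'],P
    T[:3,:3]=R.from_euler('xyz',P['attitude']).as_matrix();T[:3,3]=P['origin'];return T,P
def unproj(T,P,u,v,d):
    f=fl(P);x=(np.asarray(u)-P['cx'])/f*d;y=-(np.asarray(v)-P['cy'])/f*d
    p=np.stack([x,y,-d*np.ones_like(x)],-1);return p@T[:3,:3].T+T[:3,3]
def ray_z(T,P,u,v,z):
    a=unproj(T,P,np.float64(u),np.float64(v),1.0)-T[:3,3]
    return T[:3,3]+a*(z-T[2,3])/a[2]
def proj(T,P,X):
    c=(np.asarray(X)-T[:3,3])@T[:3,:3];f=fl(P)
    return np.stack([P['cx']+f*c[...,0]/-c[...,2],P['cy']-f*c[...,1]/-c[...,2]],-1)
def crop(p,x0,y0,x1,y1,s,fn):
    c=cv2.resize(np.ascontiguousarray(p[y0:y1,x0:x1,::-1]),None,fx=s,fy=s,interpolation=cv2.INTER_CUBIC)
    for i in range(x0-x0%20+20,x1,20): cv2.putText(c,str(i),((i-x0)*s,10),0,.35,(0,0,255),1);cv2.line(c,((i-x0)*s,12),((i-x0)*s,18),(0,0,255),1)
    for i in range(y0-y0%20+20,y1,20): cv2.putText(c,str(i),(0,(i-y0)*s),0,.35,(0,0,255),1)
    cv2.imwrite(fn,c)
E
python3 - <<'E'
from h import *
z=np.load('pics/top0.npz');crop(z['p'],150,110,310,230,5,'pics/topc.png')
z2=np.load('pics/scene0.npz');crop(z2['p'],190,165,320,300,4,'pics/scc.png')
T,P=camT('top')
d=z['d'];v,u=np.mgrid[:384,:512];X=unproj(T,P,u,v,d)
print('bench z',X[150,300],X[220,250])
np.save('pics/topX.npy',X)
# heights image
H=(np.clip(X[...,2],0,.3)/.3*255).astype(np.uint8)
crop(np.repeat(H[...,None],3,2),150,110,310,230,5,'pics/toph.png')
E
```

```text
bench z [ 0.66575912 -0.19161998  0.00241185] [ 0.43722816 -0.02158644  0.00091723]
```

View pics/topc.png

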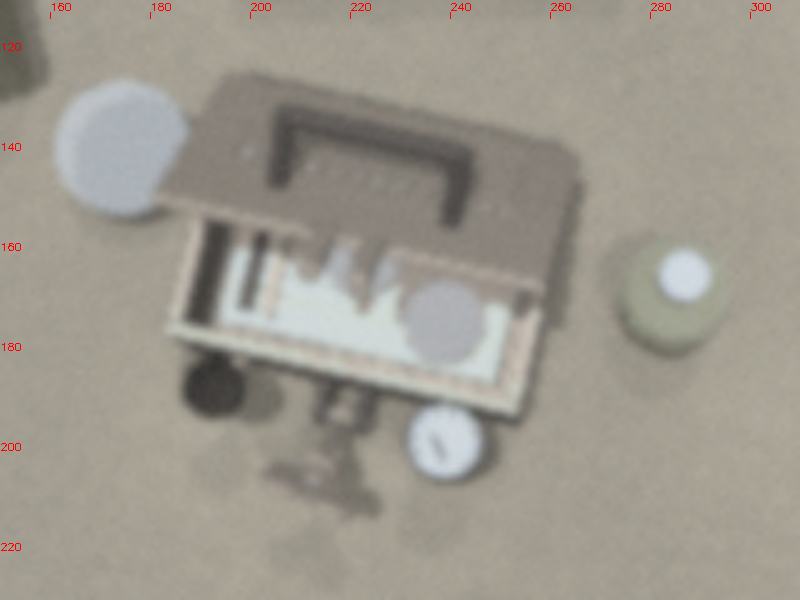

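View pics/toph.png

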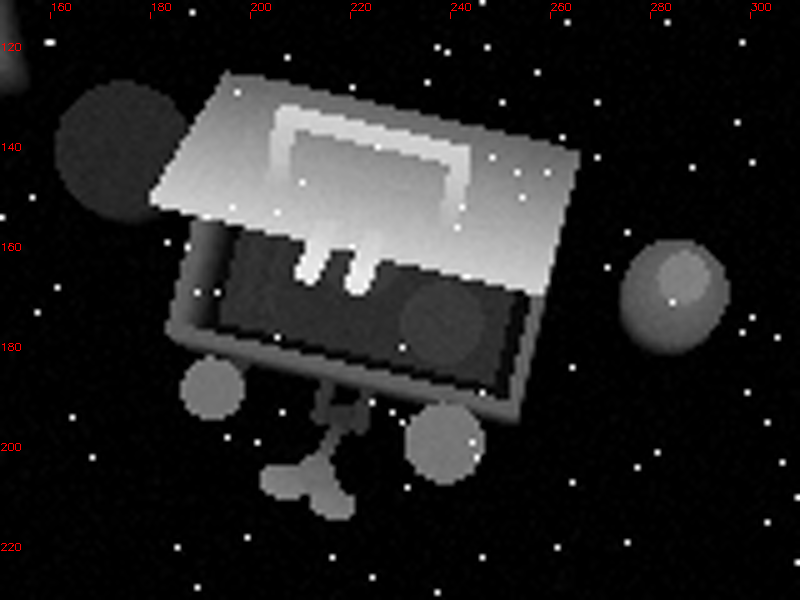

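View pics/scc.png

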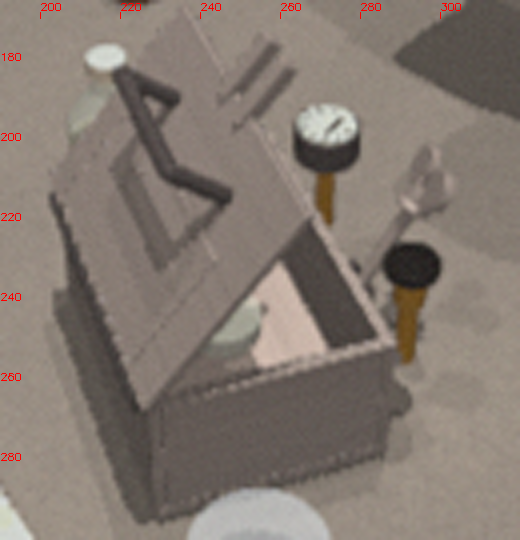

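```bash
python3 - <<'E'
from h import *
X=np.load('pics/topX.npy')
for n,(u,v) in dict(gauge=(237,199),valve=(192,188)).items():
    q=X[v-10:v+11,u-10:u+11].reshape(-1,3);m=(q[:,2]>.115)&(q[:,2]<.15)&(q[:,0]<9);q=q[m]
    print(n,len(q),q.mean(0),(q.max(0)+q.min(0))/2,np.ptp(q,0),np.median(q[:,2]))
# lid plane
sel=[]
q=X[135:168,185:262].reshape(-1,3);q=q[(q[:,2]>.13)&(q[:,2]<.3)]
best=None
rng=np.random.default_rng(0)
for i in range(500):
    a,b,c=q[rng.choice(len(q),3,False)];n=np.cross(b-a,c-a);L=np.linalg.norm(n)
    if L<1e-6: continue
    n/=L;k=np.abs((q-a)@n)<.004
    if best is None or k.sum()>best.sum(): best=k
s=q[best];c=s.mean(0);n=np.linalg.svd(s-c)[2][2];n*=np.sign(n[2])
print('lid plane',c,n,best.sum(),len(q),'angle',np.arccos(n[2]),'yaw of tilt dir',np.arctan2(n[1],n[0]))
# handle
h=q[((q-c)@n>.035)&((q-c)@n<.08)];print('handle',len(h),h.mean(0),((h-c)@n).max(), (h.max(0)+h.min(0))/2,np.ptp(h,0))
hc=h.mean(0);print(np.linalg.svd(h-hc)[2][0])
# rim front line z ~.11
T,P=camT('top')
for uv in [(184,176),(252,192)]: print(ray_z(T,P,*uv,.11), X[uv[1],uv[0]])
# nut
q=X[198:216,200:222].reshape(-1,3);q=q[(q[:,2]>.1)&(q[:,2]<.18)];print('nut',len(q),q.mean(0),(q.max(0)+q.min(0))/2,np.ptp(q,0),q[:,2].max())
np.set_printoptions(precision=3,suppress=True)
print((X[196:218,198:224,2]*1000).astype(int))
E
```

```text
gauge 205 [0.50062704 0.01055781 0.13826133] [0.50344118 0.01019163 0.13055589] [0.05180231 0.04460614 0.0296364 ] 0.13855307451479582
valve 130 [0.53583898 0.1476302  0.13537161] [0.54169832 0.14805448 0.13010973] [0.04704598 0.03592077 0.02823717] 0.13543053539858352
lid plane [0.63584365 0.04203358 0.20028128] [ 0.73790084 -0.18674408  0.64855918] 1612 1942 angle 0.8651063417672223 yaw of tilt dir -0.24787046181505634
handle 142 [0.65970788 0.03188788 0.24015412] 0.05240215140253436 [0.65557529 0.04441762 0.23808357] [0.03122628 0.10514636 0.01511285]
[-0.21979527 -0.97529237  0.022245  ]
[0.57273292 0.17549748 0.11      ] [0.57317509 0.17609489 0.10633759]
[ 0.52021718 -0.03005269  0.11      ] [ 0.52043274 -0.03004544  0.10729685]
nut 147 [0.47642554 0.09055529 0.1351936 ] [0.47613408 0.09154683 0.13331934] [0.03703023 0.05225319 0.03862167] 0.15263017449603833
[[  -5    0    0   -1    0    0   -4    3    1    0    1   -3    0    5
     0   -2    0   68   74   72   64   45    0   57   57    5]
 [  -2    1    0    0    0   -1    2   -2    2   -1    2    0   -3   -2
    -1    2   -
[... 2048 characters left out ...]
140  135   -1    5    1]
 [  -1    4    4    1    3    0   -1    1    3    0   -2    2   -2    0
     3   -1    6  139  142  141  140  139    0   -1   -1    3]
 [  -2    5    5   -4    5    5    2    2    0    0   -3    0   -2   -3
     1    3    2   -3    6    2    0   -7    1   -1   -2    5]
 [  -4    1    1   -4    0    0   -6    0    6    0    0    2    0   -2
     3    2    5    2    1    2    5   -3    1    0    0    4]
 [  -1    0    2   -6    4    0    0   -1    1    5    1    0    0   -2
    -1    3    3    1   -3   -4    4   -4   -2    6   -1    1]
 [  -2 1391    0    3    2    0    4    0    0    0    6    3   -3    0
     2   -1    4   -1    3    1   -3    1    0    1    4   -1]]
```

```bash
cat >> h.py <<'E'
YAW=-.25; C0=np.array([.62215,.05359]); 
def ch(x,y,z):
    c,s=np.cos(YAW),np.sin(YAW);return np.array([C0[0]+c*x-s*y,C0[1]+s*x+c*y,z])
def delta(pos,psi):
    o=ctrl.get_obs();M=R.from_euler('xyz',o['eef_rot']);Tg=R.from_euler('xyz',[np.pi,0,psi])
    print('shift mm',np.round(M.inv().apply(np.array(pos)-o['ee_pos'])*1000,1),'rot deg',np.round((M.inv()*Tg).as_rotvec(degrees=True),2),'t',round(o['time_s'],2),'F',np.round(o['force'],1),'w',round(o['grip_width'],4))
    # tool axes after rotation
    print('shift in target axes',np.round(Tg.inv().apply(np.array(pos)-o['ee_pos'])*1000,1),'q',np.round(o['qpos'],2))
def handle(th): 
    return ch(.08-.120*np.cos(th)+.053*np.sin(th),0,.11+.120*np.sin(th)+.053*np.cos(th))
E
python3 - <<'E'
from h import *
# overlay check
z=np.load('pics/top0.npz');T,P=camT('top');p=z['p'].copy();s=4;img=cv2.resize(np.ascontiguousarray(p[...,::-1]),None,fx=s,fy=s,interpolation=cv2.INTER_CUBIC)
def dr(Xs,col):
    for a in np.atleast_2d(Xs): 
        u=proj(T,P,a);cv2.circle(img,tuple(int(t) for t in (u+.5)*s),3,col,-1)
for x in(-.08,.08):
  for y in (-.11,.11): dr(ch(x,y,.11),(0,0,255))
t=np.linspace(0,2*np.pi,20)
for a in t:
    dr(ch(-.107+.024*np.cos(a),-.072+.024*np.sin(a),.139),(0,255,0));dr(ch(-.107+.019*np.cos(a),.07+.019*np.sin(a),.136),(0,255,0))
for th,c in((.87,(255,0,0)),(.92,(255,0,255))):
    for y in(-.05,0,.05): dr(handle(th)+ch(0,y,0)-ch(0,0,0),c)
    for y in(-.112,.112): dr(ch(.08-.16*np.cos(th)+.008*np.sin(th),y,.11+.16*np.sin(th)+.008*np.cos(th)),c)
for b in(.45,.5): dr(ch(-.102-.117*np.sin(b),0,.045+.117*np.cos(b)),(0,255,255))
cv2.imwrite('pics/ov.png',img[110*s:235*s,155*s:310*s])
E
```

```text
(no output)
```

View pics/ov.png

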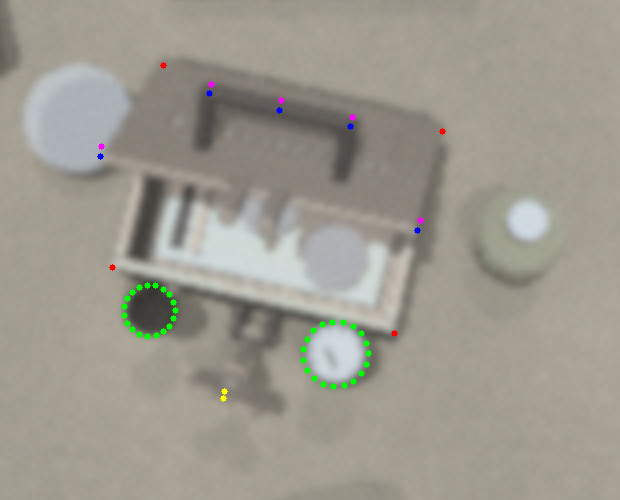

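>>> {"op": "step_arm", "data": {"steps": [{"z": -0.035,"az": -7},{"z": -0.035,"az": -7},{"z": -0.035,"az": -7},{"z": -0.035,"az": -7},{"z": -0.035,"az": -7}]}}

```text
validation failed for argument at $.st...
```

>>> {"op": "step_arm", "data": {"steps": [{"x": 0,"y": 0,"z": -0.035,"ax": 0,"ay": 0,"az": -7,"claw": 0.094},{"x": 0,"y": 0,"z": -0.035,"ax": 0,"ay": 0,"az": -7,"claw": 0.094},{"x": 0,"y": 0,"z": -0.035,"ax": 0,"ay": 0,"az": -7,"claw": 0.094},{"x": 0,"y": 0,"z": -0.035,"ax": 0,"ay": 0,"az": -7,"claw": 0.094},{"x": 0,"y": 0,"z": -0.035,"ax": 0,"ay": 0,"az": -7,"claw": 0.094}]}}

```text
time_s: 0.52
ee_pos: [0.1639, -0.5225, 0.3769]
eef_rot: [-3.126, -0.013, 0.927]
force: [0.3, -0.4, 0.3]
grip_width: 0.0941
```

```bash
python3 - <<'E'
from h import *
h=handle(.88);print(h);delta([h[0],h[1],.36],1.32)
E
```

```text
[0.66516101 0.04260749 0.23625768]
shift mm [752.6  61.9  25.5] rot deg [ -0.72  -0.89 -22.53] t 0.52 F [ 0.3 -0.4  0.3] w 0.0941
shift in target axes [671.8 345.3  16.9] q [-1.33  0.24  1.2   0.    1.71 -0.69]
```

>>> {"op": "step_arm", "data": {"steps": [{"x": 0.038,"y": 0.004,"z": 0,"ax": 0,"ay": 0,"az": -7,"claw": 0.05},{"x": 0.037,"y": 0.01,"z": 0,"ax": 0,"ay": 0,"az": -7,"claw": 0.05},{"x": 0.036,"y": 0.015,"z": 0,"ax": 0,"ay": 0,"az": -7,"claw": 0.05},{"x": 0.036,"y": 0.018,"z": 0,"ax": 0,"ay": 0,"az": -1,"claw": 0.05},{"x": 0.036,"y": 0.018,"z": 0,"ax": 0,"ay": 0,"az": 0,"claw": 0.05}]}}

```text
time_s: 0.93
ee_pos: [0.2979, -0.3794, 0.3852]
eef_rot: [-3.137, -0.008, 1.325]
force: [0.5, -1.4, 0.4]
grip_width: 0.0638
```

>>> {"op": "step_arm", "data": {"steps": [{"x": 0.036,"y": 0.018,"z": 0,"ax": 0,"ay": 0,"az": 0,"claw": 0.05},{"x": 0.036,"y": 0.018,"z": 0,"ax": 0,"ay": 0,"az": 0,"claw": 0.05},{"x": 0.036,"y": 0.018,"z": 0,"ax": 0,"ay": 0,"az": 0,"claw": 0.05},{"x": 0.036,"y": 0.018,"z": 0,"ax": 0,"ay": 0,"az": 0,"claw": 0.05},{"x": 0.036,"y": 0.018,"z": 0,"ax": 0,"ay": 0,"az": 0,"claw": 0.05}]}}

```text
time_s: 1.35
ee_pos: [0.4316, -0.2192, 0.3857]
eef_rot: [-3.136, -0.009, 1.325]
force: [0.6, -1.9, -0.2]
grip_width: 0.0496
```

>>> {"op": "step_arm", "data": {"steps": [{"x": 0.036,"y": 0.018,"z": 0,"ax": 0,"ay": 0,"az": 0,"claw": 0.05},{"x": 0.036,"y": 0.018,"z": 0,"ax": 0,"ay": 0,"az": 0,"claw": 0.05},{"x": 0.036,"y": 0.018,"z": 0,"ax": 0,"ay": 0,"az": 0,"claw": 0.05},{"x": 0.036,"y": 0.018,"z": 0,"ax": 0,"ay": 0,"az": 0,"claw": 0.05},{"x": 0.036,"y": 0.018,"z": 0,"ax": 0,"ay": 0,"az": 0,"claw": 0.05}]}}

```text
time_s: 1.77
ee_pos: [0.565, -0.059, 0.3862]
eef_rot: [-3.135, -0.009, 1.325]
force: [0.3, -0.5, 0.6]
grip_width: 0.05
```

```bash
python3 - <<'E'
from h import *
h=handle(.88);print(h);delta([h[0],h[1],.36],1.32)
E
```

```text
[0.66516101 0.04260749 0.23625768]
shift mm [122.7  72.6  26.8] rot deg [-0.38 -0.5   0.31] t 1.77 F [ 0.3 -0.5  0.6] w 0.05
shift in target axes [123.3  71.8  26.2] q [-0.17  0.29  1.13  0.01  1.73  0.07]
```

>>> {"op": "step_arm", "data": {"steps": [{"x": 0.033,"y": 0.02,"z": 0,"ax": -0.4,"ay": -0.5,"az": 0.3,"claw": 0.05},{"x": 0.033,"y": 0.02,"z": 0,"ax": 0,"ay": 0,"az": 0,"claw": 0.05},{"x": 0.033,"y": 0.02,"z": 0,"ax": 0,"ay": 0,"az": 0,"claw": 0.05},{"x": 0.023,"y": 0.012,"z": 0,"ax": 0,"ay": 0,"az": 0,"claw": 0.05},{"x": 0,"y": 0,"z": 0,"ax": 0,"ay": 0,"az": 0,"claw": 0.05}]}}

```text
time_s: 2.18
ee_pos: [0.6708, 0.0542, 0.3814]
eef_rot: [-3.136, 0.001, 1.326]
force: [0.1, -0.0, -1.2]
grip_width: 0.0503
```

```bash
python3 - <<'E'
from h import *
h=handle(.88);print(h);delta([h[0],h[1],.36],1.32)
o=ctrl.get_obs();p,d=vision.camera('wrist');T,P=camT('wrist',o)
np.savez('pics/w1.npz',p=p,d=d,T=T);print(proj(T,P,h),o['ee_pos'])
cv2.imwrite('pics/w1.png',cv2.resize(p[...,::-1],(800,600)))
v,u=np.mgrid[:384,:512];X=unproj(T,P,u,v,d);np.save('pics/w1X.npy',X)
E
```

```text
[0.66516101 0.04260749 0.23625768]
shift mm [-12.6  -2.5  21.4] rot deg [-0.3   0.06  0.34] t 2.18 F [ 0.1 -0.  -1.2] w 0.0503
shift in target axes [-12.7  -2.6  21.4] q [0.03 0.57 0.74 0.   1.83 0.27]
[250.77877769 192.89843215] [0.67077867 0.05424456 0.38136351]
```

View pics/w1.png

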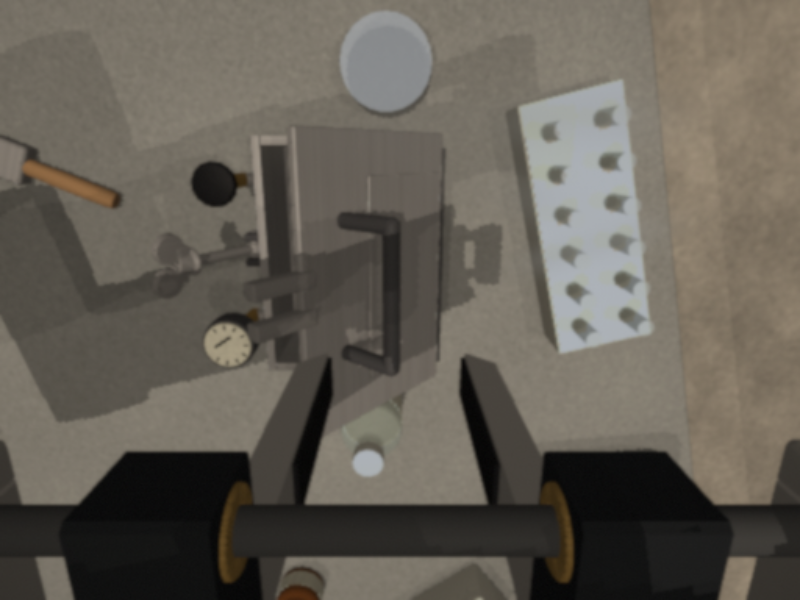

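```bash
python3 - <<'E'
from h import *
X=np.load('pics/w1X.npy')
for v in (165,180,190,205,220): print(np.round(X[v,246:256].mean(0),4))
print('valve',X[117,137],'gauge',X[219,147], 'exp',ch(-.107,.07,.136),ch(-.107,-.072,.139))
h=handle(.88);delta([h[0],h[1],h[2]-.019],1.32)
E
```

```text
[0.6726 0.073  0.2418]
[0.6688 0.0579 0.2425]
[0.6661 0.0474 0.242 ]
[0.6621 0.0315 0.2423]
[0.6579 0.0148 0.2417]
valve [0.53843899 0.14963711 0.13736187] gauge [0.50543345 0.01349363 0.14156875] exp [0.53579465 0.14788609 0.136     ] [0.50066329 0.01030053 0.139     ]
shift mm [-10.8  -1.3 164.2] rot deg [-0.3   0.09  0.31] t 2.23 F [ 0.4  0.1 -1.2] w 0.0501
shift in target axes [-11.1  -2.2 164.2] q [ 0.02  0.57  0.74 -0.    1.83  0.27]
```

>>> {"op": "step_arm", "data": {"steps": [{"x": -0.011,"y": -0.002,"z": 0.03,"ax": -0.3,"ay": 0,"az": 0.3,"claw": 0.05},{"x": 0,"y": 0,"z": 0.035,"ax": 0,"ay": 0,"az": 0,"claw": 0.05},{"x": 0,"y": 0,"z": 0.035,"ax": 0,"ay": 0,"az": 0,"claw": 0.05},{"x": 0,"y": 0,"z": 0.03,"ax": 0,"ay": 0,"az": 0,"claw": 0.05},{"x": 0,"y": 0,"z": 0.02,"ax": 0,"ay": 0,"az": 0,"claw": 0.05}]}}

```text
time_s: 2.65
ee_pos: [0.6643, 0.0386, 0.2315]
eef_rot: [3.131, -0.0, 1.318]
force: [-0.5, 0.2, -0.6]
grip_width: 0.0501
```

```bash
python3 - <<'E'
from h import *
h=handle(.88);delta([h[0],h[1],h[2]-.019],1.32)
E
```

```text
shift mm [ 4.1 -0.3 14.2] rot deg [ 0.6  -0.03 -0.09] t 2.65 F [-0.5  0.2 -0.6] w 0.0501
shift in target axes [ 4.1 -0.2 14.2] q [ 0.    0.54  1.12 -0.    1.47  0.26]
```

>>> {"op": "step_arm", "data": {"steps": [{"x": 0.003,"y": 0,"z": 0.014,"ax": 0.6,"ay": 0,"az": 0,"claw": 0.05},{"x": 0,"y": 0,"z": 0,"ax": 0,"ay": 0,"az": 0,"claw": 0.0},{"x": 0,"y": 0,"z": 0,"ax": 0,"ay": 0,"az": 0,"claw": 0.0},{"x": 0,"y": 0,"z": 0,"ax": 0,"ay": 0,"az": 0,"claw": 0.0},{"x": 0,"y": 0,"z": 0,"ax": 0,"ay": 0,"az": 0,"claw": 0.0}], "grip_force": 12}}

```text
time_s: 3.07
ee_pos: [0.6631, 0.0385, 0.216]
eef_rot: [-3.138, 0.001, 1.315]
force: [0.1, 0.1, 0.1]
grip_width: 0.0267
```

```bash
python3 - <<'E'
from h import *
h=handle(.88);delta([h[0],h[1],h[2]-.019],1.32)
for th in np.arange(.88,-.01,-.08):
    h=handle(th);print(round(th,2),np.round(h,4), np.round((ch(0,0,0)[:2]-h[:2])@[.969,-.247]*1000,1))
E
```

```text
shift mm [ 4.4  0.9 -1.3] rot deg [-0.23  0.04 -0.27] t 3.07 F [0.1 0.1 0.1] w 0.0267
shift in target axes [ 4.4  1.  -1.3] q [0.   0.56 1.13 0.   1.45 0.26]
0.88 [0.6652 0.0426 0.2363] -44.4
0.8 [0.6555 0.0451 0.233 ] -34.4
0.72 [0.6461 0.0475 0.229 ] -24.7
0.64 [0.6371 0.0498 0.2242] -15.4
0.56 [0.6284 0.052  0.2186] -6.5
0.48 [0.6202 0.0541 0.2124] 2.0
0.4 [0.6126 0.056  0.2055] 9.9
0.32 [0.6054 0.0579 0.1981] 17.2
0.24 [0.5989 0.0595 0.19  ] 24.0
0.16 [0.5931 0.061  0.1814] 30.0
0.08 [0.5879 0.0623 0.1724] 35.4
0.0 [0.5834 0.0635 0.163 ] 40.0
```

>>> {"op": "step_arm", "data": {"steps": [{"x": 0,"y": 0,"z": 0,"ax": 0,"ay": 0,"az": 0,"claw": 0.0},{"x": 0,"y": 0,"z": 0,"ax": 0,"ay": 0,"az": 0,"claw": 0.0},{"x": 0,"y": 0,"z": 0,"ax": 0,"ay": 0,"az": 0,"claw": 0.0},{"x": 0,"y": -0.005,"z": 0.001,"ax": 0,"ay": 0,"az": 0,"claw": 0.0},{"x": 0,"y": -0.005,"z": 0.002,"ax": 0,"ay": 0,"az": 0,"claw": 0.0}]}}

```text
time_s: 3.48
ee_pos: [0.6546, 0.0408, 0.2159]
eef_rot: [3.14, -0.0, 1.315]
force: [2.2, -0.5, 1.7]
grip_width: 0.0116
```

```bash
python3 - <<'E'
from h import *
h=handle(.72);delta([h[0],h[1],h[2]-.019],1.32)
E
```

```text
shift mm [ 4.3 -9.9  5.9] rot deg [ 0.1  -0.03 -0.28] t 3.48 F [ 2.2 -0.5  1.7] w 0.0116
shift in target axes [ 4.4 -9.9  5.9] q [ 0.01  0.53  1.17 -0.    1.44  0.26]
```

>>> {"op": "step_arm", "data": {"steps": [{"x": 0,"y": -0.01,"z": 0.006,"ax": 0,"ay": 0,"az": 0,"claw": 0.0},{"x": 0,"y": -0.0095,"z": 0.005,"ax": 0,"ay": 0,"az": 0,"claw": 0.0},{"x": 0,"y": -0.009,"z": 0.0055,"ax": 0,"ay": 0,"az": 0,"claw": 0.0},{"x": 0,"y": -0.0085,"z": 0.006,"ax": 0,"ay": 0,"az": 0,"claw": 0.0},{"x": 0,"y": -0.008,"z": 0.007,"ax": 0,"ay": 0,"az": 0,"claw": 0.0}]}}

```text
time_s: 3.9
ee_pos: [0.6105, 0.052, 0.1886]
eef_rot: [3.128, -0.002, 1.315]
force: [5.8, -1.8, -2.7]
grip_width: 0.0115
```

```bash
python3 - <<'E'
from h import *
for t in(.4,.24): h=handle(t);delta([h[0],h[1],h[2]-.019],1.32)
E
```

```text
shift mm [4.4 1.  2.1] rot deg [ 0.77 -0.1  -0.31] t 3.9 F [ 5.8 -1.8 -2.7] w 0.0115
shift in target axes [4.4 1.  2.1] q [ 0.03  0.45  1.36 -0.    1.32  0.28]
shift mm [  4.3 -13.3  17.5] rot deg [ 0.77 -0.1  -0.31] t 3.9 F [ 5.8 -1.8 -2.7] w 0.0115
shift in target axes [  4.4 -13.1  17.6] q [ 0.03  0.45  1.36 -0.    1.32  0.28]
```

>>> {"op": "step_arm", "data": {"steps": [{"x": 0,"y": -0.0065,"z": 0.009,"ax": 0.7,"ay": 0,"az": 0,"claw": 0.0},{"x": 0,"y": -0.0065,"z": 0.009,"ax": 0,"ay": 0,"az": 0,"claw": 0.0},{"x": 0,"y": -0.006,"z": 0.009,"ax": 0,"ay": 0,"az": 0,"claw": 0.0},{"x": 0,"y": -0.005,"z": 0.009,"ax": 0,"ay": 0,"az": 0,"claw": 0.0},{"x": 0,"y": -0.003,"z": 0.005,"ax": 0,"ay": 0,"az": 0,"claw": 0.0}]}}

```text
time_s: 4.32
ee_pos: [0.5825, 0.0593, 0.1488]
eef_rot: [3.134, -0.003, 1.315]
force: [13.9, -4.1, -5.0]
grip_width: 0.0115
```

```bash
python3 - <<'E'
from h import *
for t in(0.08,0): h=handle(t);delta([h[0],h[1],h[2]-.019],1.32)
E
```

```text
shift mm [ 4.3  4.5 -4.5] rot deg [ 0.45 -0.16 -0.27] t 4.32 F [13.9 -4.1 -5. ] w 0.0115
shift in target axes [ 4.2  4.5 -4.6] q [0.04 0.42 1.49 0.   1.22 0.29]
shift mm [ 4.2 -0.2  4.9] rot deg [ 0.45 -0.16 -0.27] t 4.32 F [13.9 -4.1 -5. ] w 0.0115
shift in target axes [ 4.2 -0.1  4.8] q [0.04 0.42 1.49 0.   1.22 0.29]
```

>>> {"op": "step_arm", "data": {"steps": [{"x": 0,"y": 0.001,"z": 0.005,"ax": 0.4,"ay": 0,"az": 0,"claw": 0.0},{"x": 0,"y": 0.0,"z": 0.004,"ax": 0,"ay": 0,"az": 0,"claw": 0.0},{"x": 0,"y": 0,"z": 0.003,"ax": 0,"ay": 0,"az": 0,"claw": 0.0}]}}

```text
time_s: 4.57
ee_pos: [0.5821, 0.0602, 0.1407]
eef_rot: [3.14, -0.004, 1.316]
force: [-5.9, 0.4, 19.9]
grip_width: 0.0113
```

```bash
python3 - <<'E'
from h import *
for t in(0.08,0): h=handle(t);delta([h[0],h[1],h[2]-.019],1.32)
E
```

```text
shift mm [  3.6   5.1 -12.7] rot deg [ 0.07 -0.26 -0.22] t 4.57 F [-5.9  0.4 19.9] w 0.0113
shift in target axes [  3.5   5.1 -12.7] q [0.04 0.43 1.49 0.   1.21 0.29]
shift mm [ 3.5  0.5 -3.3] rot deg [ 0.07 -0.26 -0.22] t 4.57 F [-5.9  0.4 19.9] w 0.0113
shift in target axes [ 3.5  0.5 -3.3] q [0.04 0.43 1.49 0.   1.21 0.29]
```

>>> {"op": "step_arm", "data": {"steps": [{"x": 0,"y": 0,"z": 0.001,"ax": 0,"ay": 0,"az": 0,"claw": 0.0},{"x": 0,"y": 0,"z": 0,"ax": 0,"ay": 0,"az": 0,"claw": 0.0},{"x": 0,"y": 0,"z": 0,"ax": 0,"ay": 0,"az": 0,"claw": 0.03},{"x": 0,"y": 0,"z": 0,"ax": 0,"ay": 0,"az": 0,"claw": 0.03},{"x": 0,"y": 0,"z": 0,"ax": 0,"ay": 0,"az": 0,"claw": 0.03}]}}

```text
time_s: 4.98
ee_pos: [0.5813, 0.0606, 0.1407]
eef_rot: [3.14, -0.005, 1.316]
force: [0.0, 0.6, 0.5]
grip_width: 0.0279
```

>>> {"op": "step_arm", "data": {"steps": [{"x": 0,"y": 0,"z": -0.01,"ax": 0,"ay": 0,"az": 0,"claw": 0.03},{"x": 0,"y": 0,"z": -0.03,"ax": 0,"ay": 0,"az": 0,"claw": 0.03},{"x": 0,"y": 0,"z": -0.04,"ax": 0,"ay": 0,"az": 0,"claw": 0.03},{"x": 0,"y": -0.02,"z": -0.035,"ax": 0,"ay": 0,"az": 0,"claw": 0.0},{"x": 0,"y": -0.01,"z": 0,"ax": 0,"ay": 0,"az": 0,"claw": 0.0}]}}

```text
time_s: 5.4
ee_pos: [0.5505, 0.0676, 0.2603]
eef_rot: [-3.136, -0.004, 1.316]
force: [0.5, 0.5, 0.6]
grip_width: 0.0199
```

```bash
python3 - <<'E'
from h import *
o=ctrl.get_obs();p,d=vision.camera('wrist');T,P=camT('wrist',o)
np.savez('pics/w2.npz',p=p,d=d,T=T)
cv2.imwrite('pics/w2.png',cv2.resize(p[...,::-1],(800,600),interpolation=cv2.INTER_CUBIC))
v,u=np.mgrid[:384,:512];X=unproj(T,P,u,v,d);np.save('pics/w2X.npy',X)
h=handle(0);print(proj(T,P,h),proj(T,P,ch(-.102-.103*np.sin(.49),0,.136)),o['ee_pos'],o['time_s'],o['qpos'])
E
```

```text
[289.36996575 190.59837649] [174.80986401 183.44814154] [0.55046814 0.06761853 0.26034764] 5.4 [0.05361459 0.27690508 1.42320244 0.00529709 1.44576097 0.30790889]
```

View pics/w2.png

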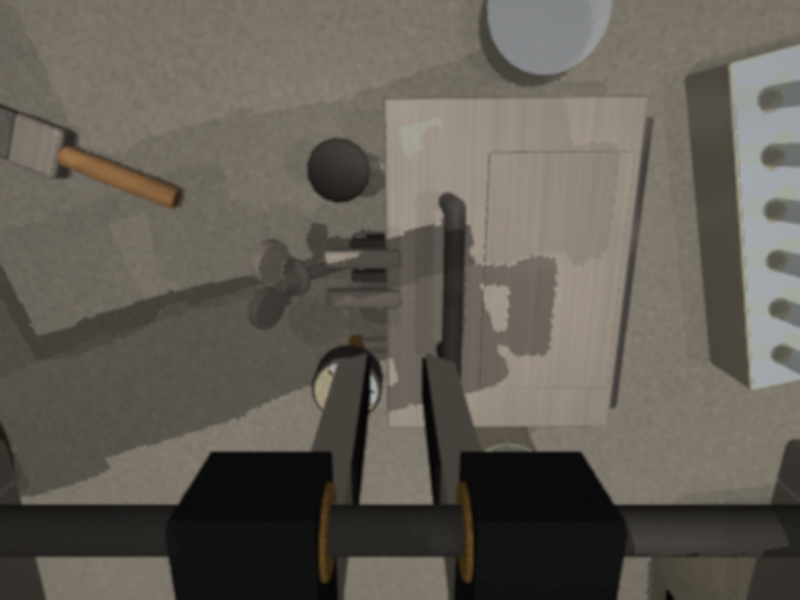

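```bash
python3 - <<'E'
from h import *
X=np.load('pics/w2X.npy');z=np.load('pics/w2.npz')
# lid plane: cols 250..405 rows 70..265, z in .1..0.135
q=X[70:225,252:405].reshape(-1,3);q=q[(q[:,2]>.09)&(q[:,2]<.145)]
c=q.mean(0);k=np.ones(len(q),bool)
for _ in range(5):
    c=q[k].mean(0);n=np.linalg.svd(q[k]-c,full_matrices=False)[2][2];n*=np.sign(n[2]);k=np.abs((q-c)@n)<.003
print('lid',c,n,k.sum(),'tilt along chamber x',n[:2]@[.969,-.247])
# front lid edge line at z~.118 : cols px(386/800*512=247) rows 65..270
T=z['T'];P=vision.camera_params('wrist')
for uv in ((247,65),(248.5,271),(413,62)): 
    w=ray_z(T,P,*uv,.118);dd=w[:2]-C0;print('lidcorner local',np.round([dd@[.969,-.247],dd@[.247,.969]],4))
def loc(w): dd=np.array(w)[:2]-C0; return np.round([dd@[np.cos(YAW),np.sin(YAW)],dd@[-np.sin(YAW),np.cos(YAW)]],4)
for n,uv,zz in(('valve',(217,109),.136),('gauge',(223,244),.139)): print(n,loc(ray_z(T,P,*uv,zz)))
q=X[145:215,155:215].reshape(-1,3);q=q[(q[:,2]>.122)&(q[:,2]<.17)];print('nut',len(q),loc(q.mean(0)),q.mean(0),q[:,2].max())
# fork prongs
for v in (165,191): print('prong',loc(X[v,220]),X[v,220,2],loc(X[v,232]))
crop(z['p'],140,130,260,260,5,'pics/w2c.png')
E
```

```text
lid [0.63374007 0.08589279 0.11974922] [-0.01157777  0.00938863  0.9998889 ] 21666 tilt along chamber x -0.013537853332667642
lidcorner local [-0.0783  0.1106]
lidcorner local [-0.0789 -0.1078]
lidcorner local [0.0776 0.1123]
valve [-0.1061  0.071 ]
gauge [-0.1045 -0.0642]
nut 1423 [-0.148   0.0026] [0.47935037 0.09271626 0.13588936] 0.1504241127447829
prong [-0.1064  0.016 ] 0.12415836335245567 [-0.0944  0.0158]
prong [-0.1076 -0.0118] 0.12229521094155721 [-0.095  -0.0115]
```

View pics/w2c.png

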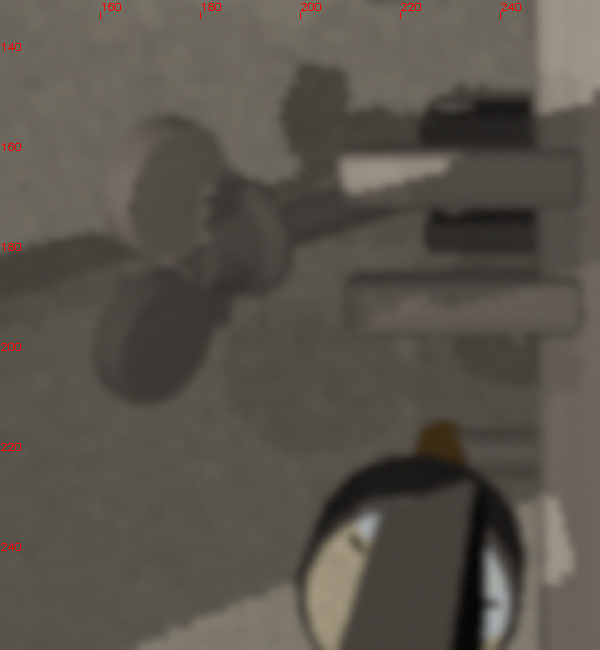

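```bash
python3 - <<'E'
from h import *
delta(ch(-.187,.002,.26),1.3208)
E
```

```text
shift mm [   5.7 -112.8   -1.3] rot deg [-0.46 -0.17 -0.26] t 5.45 F [-1.5  0.4 -0.1] w 0.0158
shift in target axes [   6.2 -112.8   -2.2] q [0.05 0.28 1.43 0.01 1.44 0.31]
```

>>> {"op": "step_arm", "data": {"steps": [{"x": 0.003,"y": -0.035,"z": 0,"ax": -0.4,"ay": 0,"az": -0.3,"claw": 0.0},{"x": 0.003,"y": -0.035,"z": 0,"ax": 0,"ay": 0,"az": 0,"claw": 0.0},{"x": 0,"y": -0.03,"z": 0,"ax": 0,"ay": 0,"az": 0,"claw": 0.0},{"x": 0,"y": -0.015,"z": 0,"ax": 0,"ay": 0,"az": 0,"claw": 0.0},{"x": 0,"y": 0,"z": 0,"ax": 0,"ay": 0,"az": 0,"claw": 0.0}]}}

```text
time_s: 5.87
ee_pos: [0.4341, 0.103, 0.2547]
eef_rot: [-3.135, -0.001, 1.321]
force: [-0.2, -0.8, -0.8]
grip_width: 0.0008
```

```bash
python3 - <<'E'
from h import *
delta(ch(-.187,.002,.128),1.3208)
E
```

```text
shift mm [  0.5   8.3 126.6] rot deg [-0.4  -0.06  0.02] t 5.87 F [-0.2 -0.8 -0.8] w 0.0008
shift in target axes [  0.7   7.4 126.7] q [0.15 0.03 1.72 0.   1.4  0.4 ]
```

>>> {"op": "step_arm", "data": {"steps": [{"x": 0,"y": 0.004,"z": 0.035,"ax": -0.4,"ay": 0,"az": 0,"claw": 0.0},{"x": 0,"y": 0,"z": 0.035,"ax": 0,"ay": 0,"az": 0,"claw": 0.0},{"x": 0,"y": 0,"z": 0.03,"ax": 0,"ay": 0,"az": 0,"claw": 0.0},{"x": 0,"y": 0,"z": 0.02,"ax": 0,"ay": 0,"az": 0,"claw": 0.0},{"x": 0,"y": 0,"z": 0.005,"ax": 0,"ay": 0,"az": 0,"claw": 0.0}]}}

```text
time_s: 6.28
ee_pos: [0.4413, 0.1019, 0.1265]
eef_rot: [3.136, -0.003, 1.322]
force: [0.6, -0.8, -0.4]
grip_width: 0.0004
```

```bash
python3 - <<'E'
from h import *
delta(ch(-.1735,.002,.128),1.3208)
o=ctrl.get_obs();p,d=vision.camera('wrist')
crop(p,100,100,300,250,4,'pics/w3.png')
E
```

```text
shift mm [-0.1 13.6 -1.5] rot deg [ 0.32 -0.18  0.08] t 6.28 F [ 0.6 -0.8 -0.4] w 0.0004
shift in target axes [-0.1 13.6 -1.5] q [0.15 0.17 1.88 0.   1.09 0.39]
```

View pics/w3.png

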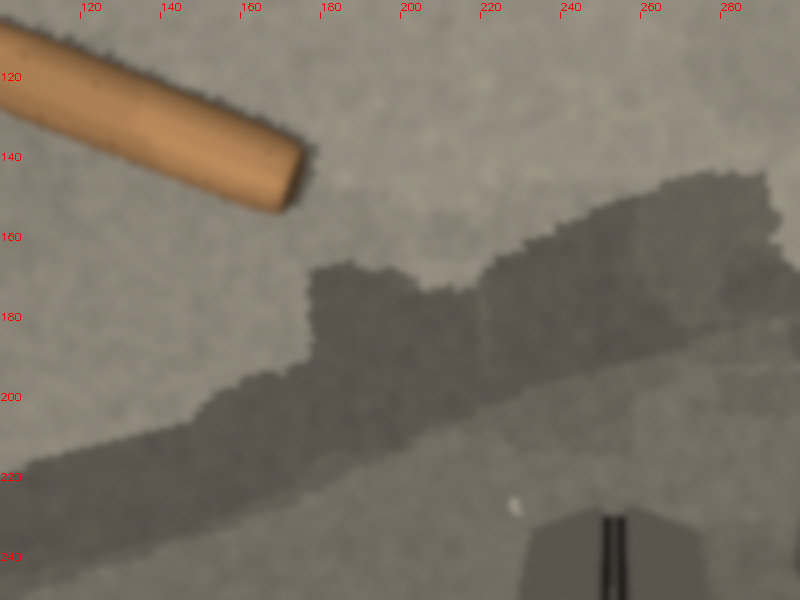

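>>> {"op": "step_arm", "data": {"steps": [{"x": 0,"y": 0.011,"z": -0.001,"ax": 0.3,"ay": 0,"az": 0,"claw": 0.0},{"x": 0,"y": 0.006,"z": -0.002,"ax": 0,"ay": 0,"az": 0,"claw": 0.0},{"x": 0,"y": 0.007,"z": -0.003,"ax": 0,"ay": 0,"az": 0,"claw": 0.0},{"x": 0,"y": 0.008,"z": -0.003,"ax": 0,"ay": 0,"az": 0,"claw": 0.0},{"x": 0,"y": 0.008,"z": -0.003,"ax": 0,"ay": 0,"az": 0,"claw": 0.0}]}}

```text
time_s: 6.75
ee_pos: [0.4833, 0.0918, 0.1425]
eef_rot: [-3.141, -0.004, 1.322]
force: [-1.7, 1.7, -1.3]
grip_width: 0.0004
```

```bash
python3 - <<'E'
from h import *
delta(ch(-.1185,.002,.143),1.3208)
E
```

```text
shift mm [-0.7 25.5 -0.6] rot deg [-0.06 -0.21  0.08] t 6.75 F [-1.7  1.7 -1.3] w 0.0004
shift in target axes [-0.6 25.5 -0.5] q [0.11 0.24 1.76 0.   1.15 0.36]
```

>>> {"op": "step_arm", "data": {"steps": [{"x": 0,"y": 0.008,"z": -0.001,"ax": 0,"ay": 0,"az": 0,"claw": 0.0},{"x": 0,"y": 0.008,"z": 0,"ax": 0,"ay": 0,"az": 0,"claw": 0.0},{"x": 0,"y": 0.005,"z": 0,"ax": 0,"ay": 0,"az": 0,"claw": 0.0}]}}

```text
time_s: 7.0
ee_pos: [0.5072, 0.0858, 0.1462]
eef_rot: [3.139, -0.005, 1.322]
force: [-5.2, 1.4, 0.5]
grip_width: 0.0007
```

```bash
python3 - <<'E'
from h import *
delta(ch(-.1185,.002,.143),1.3208)
E
```

```text
shift mm [-0.8  0.8  3.2] rot deg [ 0.16 -0.27  0.06] t 7.0 F [-5.2  1.4  0.5] w 0.0007
shift in target axes [-0.8  0.8  3.2] q [0.09 0.28 1.7  0.   1.17 0.34]
```

Nearly upright; push to the stop gently.

>>> {"op": "step_arm", "data": {"steps": [{"x": 0,"y": 0.003,"z": 0,"ax": 0,"ay": 0,"az": 0,"claw": 0.0},{"x": 0,"y": 0.002,"z": 0,"ax": 0,"ay": 0,"az": 0,"claw": 0.0}]}}

```text
time_s: 7.17
ee_pos: [0.5098, 0.085, 0.1456]
eef_rot: [-3.134, -0.004, 1.321]
force: [-23.8, 6.1, 14.9]
grip_width: 0.0003
```

>>> {"op": "step_arm", "data": {"steps": [{"x": 0,"y": 0.003,"z": 0,"ax": 0,"ay": 0,"az": 0,"claw": 0.0},{"x": 0,"y": 0.002,"z": 0,"ax": 0,"ay": 0,"az": 0,"claw": 0.0}]}}

```text
time_s: 7.33
ee_pos: [0.5101, 0.0849, 0.1455]
eef_rot: [-3.12, -0.002, 1.321]
force: [-23.8, 5.2, 16.1]
grip_width: 0.0005
```

```bash
python3 - <<'E'
from h import *
delta(ch(-.1185,.002,.143),1.3208)
E
```

```text
shift mm [-0.6 -2.2  2.6] rot deg [-1.22 -0.11  0.04] t 7.33 F [-23.8   5.2  16.1] w 0.0005
shift in target axes [-0.6 -2.2  2.5] q [0.09 0.3  1.67 0.01 1.19 0.34]
```

>>> {"op": "step_arm", "data": {"steps": [{"x": 0,"y": -0.015,"z": 0,"ax": -1,"ay": 0,"az": 0,"claw": 0.0},{"x": 0,"y": -0.01,"z": -0.02,"ax": 0,"ay": 0,"az": 0,"claw": 0.03},{"x": 0,"y": 0,"z": -0.035,"ax": 0,"ay": 0,"az": 0,"claw": 0.03},{"x": 0,"y": 0.015,"z": -0.035,"ax": 0,"ay": 0,"az": 0,"claw": 0.03},{"x": 0,"y": 0.015,"z": -0.03,"ax": 0,"ay": 0,"az": 0,"claw": 0.03}]}}

```text
time_s: 7.75
ee_pos: [0.5121, 0.0834, 0.2643]
eef_rot: [-3.127, 0.003, 1.323]
force: [0.9, 0.2, -0.3]
grip_width: 0.0236
```

```bash
python3 - <<'E'
from h import *
delta(ch(-.102,.002,.27),1.3208)
o=ctrl.get_obs();p,d=vision.camera('wrist');T,P=camT('wrist',o)
np.savez('pics/w4.npz',p=p,d=d,T=T)
v,u=np.mgrid[:384,:512];X=unproj(T,P,u,v,d);np.save('pics/w4X.npy',X)
print(proj(T,P,ch(-.102,0,.162)))
c=proj(T,P,ch(-.102,0,.162)).astype(int)
crop(p,c[0]-80,c[1]-60,c[0]+80,c[1]+60,5,'pics/w4.png')
E
```

```text
shift mm [ 0.3 12.  -5.9] rot deg [-0.83  0.16  0.11] t 7.75 F [ 0.9  0.2 -0.3] w 0.0236
shift in target axes [ 0.4 12.  -5.7] q [0.09 0.2  1.51 0.   1.45 0.34]
[267.06419894 194.62832655]
```

View pics/w4.png

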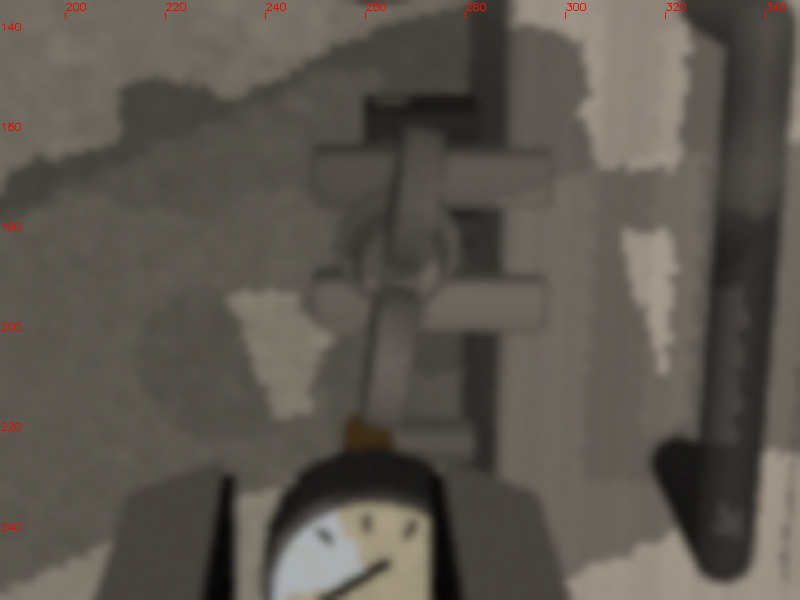

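```bash
python3 - <<'E'
from h import *
X=np.load('pics/w4X.npy')
def loc(w): dd=np.array(w)[...,:2]-C0; return np.stack([dd@[np.cos(YAW),np.sin(YAW)],dd@[-np.sin(YAW),np.cos(YAW)]],-1)
q=X[155:224,254:282].reshape(-1,3);q=q[(q[:,2]>.144)&(q[:,2]<.175)]
l=loc(q);c=l.mean(0);print(len(q),c,q.mean(0),q[:,2].max(),(l.max(0)+l.min(0))/2,np.ptp(l,axis=0))
d=np.linalg.svd(l-c)[2][0];print('dir',d,np.arctan2(d[0],d[1]))
t=(l-c)@d;print(t.min(),t.max())
E
```

```text
537 [-0.10153665  0.003993  ] [0.52475777 0.08257943 0.15823714] 0.16430599592492534 [-0.10153817  0.00183018] [0.01541522 0.05736314]
dir [-0.14135648 -0.98995876] -2.9997611361606094
-0.02658897458404634 0.03134998747660048
```

>>> {"op": "step_arm", "data": {"steps": [{"x": 0,"y": 0.012,"z": -0.005,"ax": -0.8,"ay": 0,"az": 0,"claw": 0.03},{"x": 0,"y": 0,"z": 0,"ax": 0,"ay": 0,"az": -7,"claw": 0.03},{"x": 0,"y": 0,"z": 0,"ax": 0,"ay": 0,"az": -7,"claw": 0.03},{"x": 0,"y": 0,"z": 0,"ax": 0,"ay": 0,"az": -7,"claw": 0.03},{"x": 0,"y": 0,"z": 0,"ax": 0,"ay": 0,"az": -7,"claw": 0.03}]}}

```text
time_s: 8.22
ee_pos: [0.5317, 0.0785, 0.2787]
eef_rot: [3.125, 0.007, 1.819]
force: [-1.2, 1.2, 0.1]
grip_width: 0.03
```

>>> {"op": "step_arm", "data": {"steps": [{"x": 0,"y": 0,"z": 0,"ax": 0,"ay": 0,"az": -7,"claw": 0.03},{"x": 0,"y": 0,"z": 0,"ax": 0,"ay": 0,"az": -7,"claw": 0.03},{"x": 0,"y": 0,"z": 0,"ax": 0,"ay": 0,"az": -7,"claw": 0.03},{"x": 0,"y": 0,"z": 0,"ax": 0,"ay": 0,"az": -7,"claw": 0.03},{"x": 0,"y": 0,"z": 0,"ax": 0,"ay": 0,"az": -7,"claw": 0.03}]}}

```text
time_s: 8.63
ee_pos: [0.5336, 0.0776, 0.278]
eef_rot: [3.131, 0.018, 2.444]
force: [0.2, -0.4, -0.0]
grip_width: 0.0297
```

>>> {"op": "step_arm", "data": {"steps": [{"x": 0,"y": 0,"z": 0,"ax": 0,"ay": 0,"az": -7,"claw": 0.03},{"x": 0,"y": 0,"z": 0,"ax": 0,"ay": 0,"az": -7,"claw": 0.03},{"x": 0,"y": 0,"z": 0,"ax": 0,"ay": 0,"az": -7,"claw": 0.03},{"x": 0,"y": 0,"z": 0,"ax": 0,"ay": 0,"az": -7,"claw": 0.03},{"x": 0,"y": 0,"z": 0,"ax": 0,"ay": 0,"az": -7,"claw": 0.03}]}}

```text
time_s: 9.05
ee_pos: [0.5355, 0.0767, 0.2771]
eef_rot: [-3.138, 0.023, 3.07]
force: [-0.6, 0.6, -0.4]
grip_width: 0.0301
```

```bash
python3 - <<'E'
from h import *
delta(ch(-.102,.002,.264),-2.11)
E
```

```text
shift mm [12.2  3.3 12.8] rot deg [ -0.9    1.09 -63.23] t 9.05 F [-0.6  0.6 -0.4] w 0.0301
shift in target axes [ 2.5 12.1 13.1] q [ 0.08  0.22  1.45 -0.01  1.44 -1.42]
```

>>> {"op": "step_arm", "data": {"steps": [{"x": 0,"y": 0,"z": 0,"ax": 0,"ay": 0,"az": -7,"claw": 0.03},{"x": 0,"y": 0,"z": 0,"ax": 0,"ay": 0,"az": -7,"claw": 0.03},{"x": 0,"y": 0,"z": 0,"ax": 0,"ay": 0,"az": -7,"claw": 0.03},{"x": 0,"y": 0,"z": 0,"ax": 0,"ay": 0,"az": -7,"claw": 0.03},{"x": 0,"y": 0,"z": 0,"ax": 0,"ay": 0,"az": -7,"claw": 0.03}]}}

```text
time_s: 9.47
ee_pos: [0.5373, 0.0758, 0.2762]
eef_rot: [-3.123, 0.018, -2.588]
force: [-0.4, -1.6, 0.4]
grip_width: 0.0298
```

>>> {"op": "step_arm", "data": {"steps": [{"x": 0,"y": 0,"z": 0,"ax": 0,"ay": 0,"az": -7,"claw": 0.03},{"x": 0,"y": 0,"z": 0,"ax": 0,"ay": 0,"az": -7,"claw": 0.03},{"x": 0,"y": 0,"z": 0,"ax": 0,"ay": 0,"az": -7,"claw": 0.03}]}}

```text
time_s: 9.72
ee_pos: [0.5384, 0.0752, 0.2757]
eef_rot: [-3.116, 0.011, -2.213]
force: [0.2, -0.8, 0.7]
grip_width: 0.0299
```

```bash
python3 - <<'E'
from h import *
delta(ch(-.1015,.002,.264),-2.11)
E
```

```text
shift mm [ 4.2 14.9 11.3] rot deg [-1.49  0.54 -5.94] t 9.72 F [ 0.2 -0.8  0.7] w 0.0299
shift in target axes [ 2.6 14.9 11.7] q [ 0.08  0.23  1.45 -0.01  1.44 -2.42]
```

>>> {"op": "step_arm", "data": {"steps": [{"x": 0.004,"y": 0.015,"z": 0.005,"ax": -1.5,"ay": 0.5,"az": 0,"claw": 0.03},{"x": 0,"y": 0,"z": 0.005,"ax": 0,"ay": 0,"az": -4,"claw": 0.03},{"x": 0,"y": 0,"z": 0,"ax": 0,"ay": 0,"az": 0,"claw": 0.03}]}}

```text
time_s: 9.97
ee_pos: [0.5248, 0.0806, 0.2646]
eef_rot: [-3.141, 0.002, -2.132]
force: [-0.8, -0.0, 0.3]
grip_width: 0.03
```

```bash
python3 - <<'E'
from h import *
delta(ch(-.1015,.002,.19),-2.13)
o=ctrl.get_obs();p,d=vision.camera('wrist');T,P=camT('wrist',o)
np.savez('pics/w5.npz',p=p,d=d,T=T)
v,u=np.mgrid[:384,:512];X=unproj(T,P,u,v,d)
c=proj(T,P,ch(-.102,0,.162)).astype(int);print(c)
crop(p,c[0]-80,c[1]-60,c[0]+80,c[1]+60,5,'pics/w5.png')
def loc(w): dd=np.array(w)[...,:2]-C0; return np.stack([dd@[np.cos(YAW),np.sin(YAW)],dd@[-np.sin(YAW),np.cos(YAW)]],-1)
q=X[c[1]-45:c[1]+45,c[0]-45:c[0]+45].reshape(-1,3);q=q[(q[:,2]>.145)&(q[:,2]<.175)]
l=loc(q);l=l[np.hypot(l[:,0]+.102,l[:,1])<.038];c=l.mean(0);print(len(l),c,(l.max(0)+l.min(0))/2,np.ptp(l,axis=0))
E
```

```text
shift mm [ 0.4  0.5 74.6] rot deg [-0.01  0.13 -0.13] t 9.97 F [-0.8 -0.   0.3] w 0.03
shift in target axes [ 0.2  0.5 74.6] q [ 0.08  0.22  1.49  0.    1.44 -2.5 ]
[253 189]
508 [-0.10292942 -0.00149292] [-0.10253112  0.00118957] [0.01465003 0.05919108]
```

View pics/w5.png

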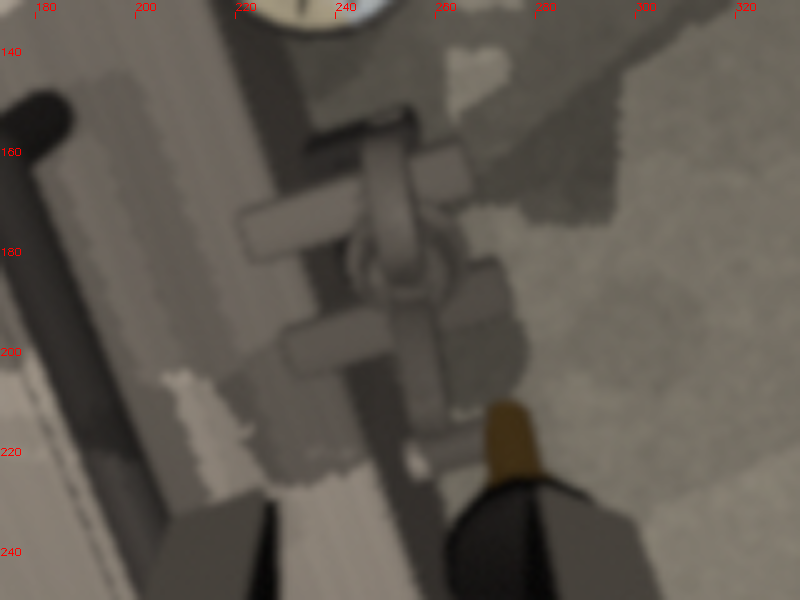

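>>> {"op": "step_arm", "data": {"steps": [{"x": 0,"y": 0.0005,"z": 0.03,"ax": 0,"ay": 0,"az": 1.5,"claw": 0.03},{"x": 0,"y": 0,"z": 0.035,"ax": 0,"ay": 0,"az": 0,"claw": 0.03},{"x": 0,"y": 0,"z": 0.025,"ax": 0,"ay": 0,"az": 0,"claw": 0.03},{"x": 0,"y": 0,"z": 0.005,"ax": 0,"ay": 0,"az": 0,"claw": 0.03},{"x": 0,"y": 0,"z": 0,"ax": 0,"ay": 0,"az": 0,"claw": 0.03}]}}

```text
time_s: 10.43
ee_pos: [0.5275, 0.0806, 0.1698]
eef_rot: [-3.135, 0.007, -2.177]
force: [0.4, -1.1, 0.0]
grip_width: 0.0299
```

```bash
python3 - <<'E'
from h import *
delta(ch(-.102,.0015,.141),-2.13)
E
```

```text
shift mm [ 2.6  3.2 28.7] rot deg [-0.4   0.38 -2.69] t 10.43 F [ 0.4 -1.1  0. ] w 0.0299
shift in target axes [ 2.2  3.1 28.8] q [ 0.08  0.29  1.62  0.    1.22 -2.45]
```

>>> {"op": "step_arm", "data": {"steps": [{"x": 0.002,"y": 0.003,"z": 0.008,"ax": -0.4,"ay": 0.4,"az": -1,"claw": 0.03},{"x": 0,"y": 0,"z": 0.008,"ax": 0,"ay": 0,"az": 0,"claw": 0.03},{"x": 0,"y": 0,"z": 0.007,"ax": 0,"ay": 0,"az": 0,"claw": 0.03}]}}

```text
time_s: 10.68
ee_pos: [0.5258, 0.0806, 0.1496]
eef_rot: [-3.137, 0.003, -2.16]
force: [-0.0, 0.3, 0.6]
grip_width: 0.0302
```

```bash
python3 - <<'E'
from h import *
delta(ch(-.102,.0015,.141),-2.15)
E
```

```text
shift mm [1.5 1.6 8.6] rot deg [-0.24  0.16 -0.58] t 10.68 F [-0.   0.3  0.6] w 0.0302
shift in target axes [1.5 1.6 8.6] q [ 0.08  0.31  1.64 -0.    1.18 -2.47]
```

>>> {"op": "step_arm", "data": {"steps": [{"x": 0.0015,"y": 0.0016,"z": 0.006,"ax": 0,"ay": 0,"az": 0,"claw": 0.03},{"x": 0,"y": 0,"z": 0.004,"ax": 0,"ay": 0,"az": 0,"claw": 0.03},{"x": 0,"y": 0,"z": 0,"ax": 0,"ay": 0,"az": 0,"claw": 0.0},{"x": 0,"y": 0,"z": 0,"ax": 0,"ay": 0,"az": 0,"claw": 0.0},{"x": 0,"y": 0,"z": 0,"ax": 0,"ay": 0,"az": 0,"claw": 0.0}], "grip_force": 35}}

```text
time_s: 11.1
ee_pos: [0.5237, 0.0803, 0.1389]
eef_rot: [-3.137, 0.003, -2.161]
force: [-2.4, 1.3, 11.7]
grip_width: 0.0137
```

>>> {"op": "step_arm", "data": {"steps": [{"x": 0,"y": 0,"z": 0,"ax": 0,"ay": 0,"az": 0,"claw": 0.0},{"x": 0,"y": 0,"z": 0,"ax": 0,"ay": 0,"az": 0,"claw": 0.0}]}}

```text
time_s: 11.27
ee_pos: [0.5237, 0.0807, 0.1399]
eef_rot: [-3.137, 0.004, -2.16]
force: [-0.5, -1.0, -6.8]
grip_width: 0.0079
```

```bash
python3 - <<'E'
from h import *
delta(ch(-.102,.0015,.141),-2.15);o=ctrl.get_obs();print(o['ee_pos'],o['eef_rot'],o['moment'])
E
```

```text
shift mm [ 0.4 -0.2 -1.1] rot deg [-0.27  0.22 -0.59] t 11.27 F [-0.5 -1.  -6.8] w 0.0079
shift in target axes [ 0.4 -0.2 -1.1] q [ 0.08  0.32  1.66  0.    1.16 -2.47]
[0.52374419 0.08069561 0.13985258] [-3.13697069  0.00393964 -2.16020294] [0.05902865 0.06297892 0.13826079]
```

>>> {"op": "step_arm", "data": {"steps": [{"x": 0,"y": 0,"z": 0,"ax": 0,"ay": 0,"az": 5,"claw": 0.0},{"x": 0,"y": 0,"z": 0,"ax": 0,"ay": 0,"az": 6,"claw": 0.0},{"x": 0,"y": 0,"z": 0,"ax": 0,"ay": 0,"az": 6,"claw": 0.0},{"x": 0,"y": 0,"z": 0,"ax": 0,"ay": 0,"az": 6,"claw": 0.0}]}}

```text
time_s: 11.6
ee_pos: [0.524, 0.0803, 0.1398]
eef_rot: [-3.138, 0.005, -2.573]
force: [0.7, -0.3, -2.4]
grip_width: 0.0076
```

```bash
python3 - <<'E'
from h import *
delta([.5237,.0807,.1399],1.32);o=ctrl.get_obs();print(o['moment'])
E
```

```text
shift mm [ 0.1  0.5 -0.1] rot deg [  0.27   0.41 136.94] t 11.6 F [ 0.7 -0.3 -2.4] w 0.0076
shift in target axes [ 0.3 -0.4 -0.1] q [ 0.08  0.32  1.66 -0.    1.16 -2.06]
[ 0.01003633 -0.12005393  0.13259718]
```

Drift is small and the torque matches the friction. Continue.

>>> {"op": "step_arm", "data": {"steps": [{"x": 0,"y": 0,"z": 0,"ax": 0,"ay": 0,"az": 7,"claw": 0.0},{"x": 0,"y": 0,"z": 0,"ax": 0,"ay": 0,"az": 7,"claw": 0.0},{"x": 0,"y": 0,"z": 0,"ax": 0,"ay": 0,"az": 7,"claw": 0.0},{"x": 0,"y": 0,"z": 0,"ax": 0,"ay": 0,"az": 7,"claw": 0.0},{"x": 0,"y": 0,"z": 0,"ax": 0,"ay": 0,"az": 7,"claw": 0.0}]}}

```text
time_s: 12.02
ee_pos: [0.5243, 0.0795, 0.1398]
eef_rot: [-3.14, 0.007, 3.084]
force: [-1.7, -0.9, -2.1]
grip_width: 0.0075
```

>>> {"op": "step_arm", "data": {"steps": [{"x": 0,"y": 0,"z": 0,"ax": 0,"ay": 0,"az": 7,"claw": 0.0},{"x": 0,"y": 0,"z": 0,"ax": 0,"ay": 0,"az": 7,"claw": 0.0},{"x": 0,"y": 0,"z": 0,"ax": 0,"ay": 0,"az": 7,"claw": 0.0},{"x": 0,"y": 0,"z": 0,"ax": 0,"ay": 0,"az": 7,"claw": 0.0}]}}

```text
time_s: 12.35
ee_pos: [0.5241, 0.0789, 0.1398]
eef_rot: [3.141, 0.007, 2.584]
force: [-1.8, -0.9, -1.3]
grip_width: 0.0078
```

```bash
python3 - <<'E'
from h import *
delta([.5237,.0807,.1399],1.32);o=ctrl.get_obs();print(o['moment'])
E
```

```text
shift mm [ 1.3  1.3 -0.1] rot deg [ 0.27  0.34 72.43] t 12.35 F [-1.8 -0.9 -1.3] w 0.0078
shift in target axes [ 1.6 -0.8 -0.1] q [ 0.08  0.32  1.66 -0.    1.16 -0.93]
[-0.15249407  0.14636324  0.15032228]
```

>>> {"op": "step_arm", "data": {"steps": [{"x": 0,"y": 0,"z": 0,"ax": 0,"ay": 0,"az": 7,"claw": 0.0},{"x": 0,"y": 0,"z": 0,"ax": 0,"ay": 0,"az": 7,"claw": 0.0},{"x": 0,"y": 0,"z": 0,"ax": 0,"ay": 0,"az": 7,"claw": 0.0},{"x": 0,"y": 0,"z": 0,"ax": 0,"ay": 0,"az": 7,"claw": 0.0},{"x": 0,"y": 0,"z": 0,"ax": 0,"ay": 0,"az": 7,"claw": 0.0}]}}

```text
time_s: 12.77
ee_pos: [0.5235, 0.0783, 0.1398]
eef_rot: [3.14, 0.006, 1.959]
force: [-2.2, 0.9, -0.6]
grip_width: 0.0075
```

>>> {"op": "step_arm", "data": {"steps": [{"x": 0,"y": 0,"z": 0,"ax": 0,"ay": 0,"az": 7,"claw": 0.0},{"x": 0,"y": 0,"z": 0,"ax": 0,"ay": 0,"az": 7,"claw": 0.0},{"x": 0,"y": 0,"z": 0,"ax": 0,"ay": 0,"az": 7,"claw": 0.0},{"x": 0,"y": 0,"z": 0,"ax": 0,"ay": 0,"az": 7,"claw": 0.0}]}}

```text
time_s: 13.1
ee_pos: [0.5228, 0.0782, 0.1398]
eef_rot: [3.139, 0.005, 1.459]
force: [-1.0, 0.5, -0.7]
grip_width: 0.0076
```

```bash
python3 - <<'E'
from h import *
delta([.5237,.0807,.1399],1.32);o=ctrl.get_obs();print(o['moment'])
E
```

```text
shift mm [ 2.6  0.6 -0.1] rot deg [0.18 0.27 7.97] t 13.1 F [-1.   0.5 -0.7] w 0.0076
shift in target axes [ 2.6  0.3 -0.1] q [ 0.08  0.32  1.66 -0.01  1.16  0.2 ]
[0.11210016 0.32229574 0.16509586]
```

>>> {"op": "step_arm", "data": {"steps": [{"x": 0,"y": 0,"z": 0,"ax": 0,"ay": 0,"az": 5,"claw": 0.0},{"x": 0,"y": 0,"z": 0,"ax": 0,"ay": 0,"az": 3,"claw": 0.0},{"x": 0,"y": 0,"z": 0,"ax": 0,"ay": 0,"az": 2,"claw": 0.0},{"x": 0,"y": 0,"z": 0,"ax": 0,"ay": 0,"az": 2,"claw": 0.0}]}}

```text
time_s: 13.43
ee_pos: [0.5225, 0.0783, 0.1399]
eef_rot: [3.138, 0.005, 1.233]
force: [0.2, -1.3, -2.6]
grip_width: 0.0086
```

```bash
python3 - <<'E'
from h import *
delta([.5237,.0807,.1399],1.32);o=ctrl.get_obs();print(o['moment'])
E
```

```text
shift mm [ 2.7  0.3 -0. ] rot deg [ 0.17  0.27 -4.97] t 13.43 F [ 0.2 -1.3 -2.6] w 0.0086
shift in target axes [ 2.6  0.5 -0. ] q [ 0.08  0.32  1.66 -0.01  1.16  0.42]
[ 0.10358665 -0.1077338   0.65067489]
```

>>> {"op": "step_arm", "data": {"steps": [{"x": 0,"y": 0,"z": 0,"ax": 0,"ay": 0,"az": -3,"claw": 0.0},{"x": 0,"y": 0,"z": 0,"ax": 0,"ay": 0,"az": 0,"claw": 0.03},{"x": 0,"y": 0,"z": 0,"ax": 0,"ay": 0,"az": 0,"claw": 0.03},{"x": 0,"y": 0,"z": 0,"ax": 0,"ay": 0,"az": 0,"claw": 0.03},{"x": 0,"y": 0,"z": -0.005,"ax": 0,"ay": 0,"az": 0,"claw": 0.03}]}}

```text
time_s: 13.85
ee_pos: [0.5228, 0.0781, 0.1452]
eef_rot: [3.138, 0.005, 1.282]
force: [0.1, 0.6, 0.5]
grip_width: 0.0292
```

>>> {"op": "step_arm", "data": {"steps": [{"x": 0,"y": 0,"z": -0.015,"ax": 0,"ay": 0,"az": 0,"claw": 0.03},{"x": 0,"y": 0,"z": -0.03,"ax": 0,"ay": 0,"az": 0,"claw": 0.03},{"x": 0,"y": 0,"z": -0.035,"ax": 0,"ay": 0,"az": 0,"claw": 0.03},{"x": 0,"y": 0,"z": -0.035,"ax": 0,"ay": 0,"az": 0,"claw": 0.03},{"x": 0,"y": 0,"z": 0,"ax": 0,"ay": 0,"az": 0,"claw": 0.03}]}}

```text
time_s: 14.27
ee_pos: [0.5217, 0.0787, 0.266]
eef_rot: [3.14, 0.006, 1.278]
force: [-0.2, 0.6, 0.3]
grip_width: 0.03
```

```bash
python3 - <<'E'
from h import *
o=ctrl.get_obs();p,d=vision.camera('wrist');T,P=camT('wrist',o)
v,u=np.mgrid[:384,:512];X=unproj(T,P,u,v,d)
print(o['ee_pos'],o['force'],o['grip_width'],o['time_s'])
c=proj(T,P,ch(-.102,0,.162)).astype(int);print(c)
crop(p,c[0]-80,c[1]-60,c[0]+80,c[1]+60,5,'pics/w6.png')
def loc(w): dd=np.array(w)[...,:2]-C0; return np.stack([dd@[np.cos(YAW),np.sin(YAW)],dd@[-np.sin(YAW),np.cos(YAW)]],-1)
q=X[c[1]-45:c[1]+45,c[0]-45:c[0]+45].reshape(-1,3);q=q[(q[:,2]>.145)&(q[:,2]<.175)]
l=loc(q);l=l[np.hypot(l[:,0]+.102,l[:,1])<.038];m=l.mean(0);dd=np.linalg.svd(l-m)[2][0];print(len(l),m,(l.max(0)+l.min(0))/2,np.ptp(l,axis=0),dd)
q=X[80:300,300:420].reshape(-1,3);q=q[(q[:,2]>.1)&(q[:,2]<.135)]
k=np.ones(len(q),bool)
for _ in range(5):
    m=q[k].mean(0);n=np.linalg.svd(q[k]-m,full_matrices=False)[2][2];n*=np.sign(n[2]);k=np.abs((q-m)@n)<.003
print('lid',m,n,k.sum())
p2,_=vision.camera('top');cv2.imwrite('pics/top9.png',cv2.resize(p2[...,::-1],(800,600)))
p3,_=vision.camera('scene');cv2.imwrite('pics/sc9.png',cv2.resize(p3[...,::-1],(800,600)))
E
```

```text
[0.52165329 0.07865721 0.26602339] [-0.24712561  0.64302178  0.33097378] 0.02995132517275469 14.2667
[253 191]
486 [-0.10166356  0.00420191] [-0.10168551  0.00127231] [0.0080885  0.05914803] [ 0.0056852  -0.99998384]
lid [0.63468434 0.05156992 0.11984985] [-1.51780445e-02  5.20319463e-04  9.99884671e-01] 20292
```

View pics/w6.png

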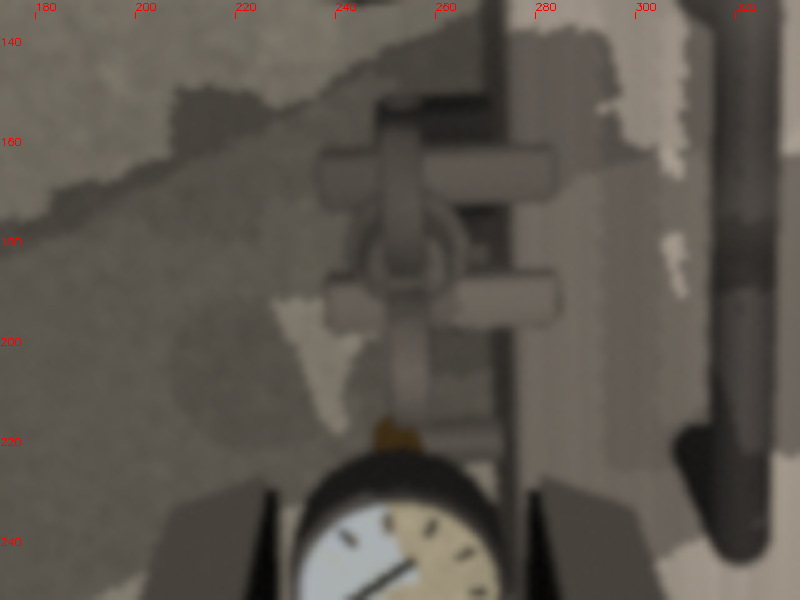

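View pics/sc9.png

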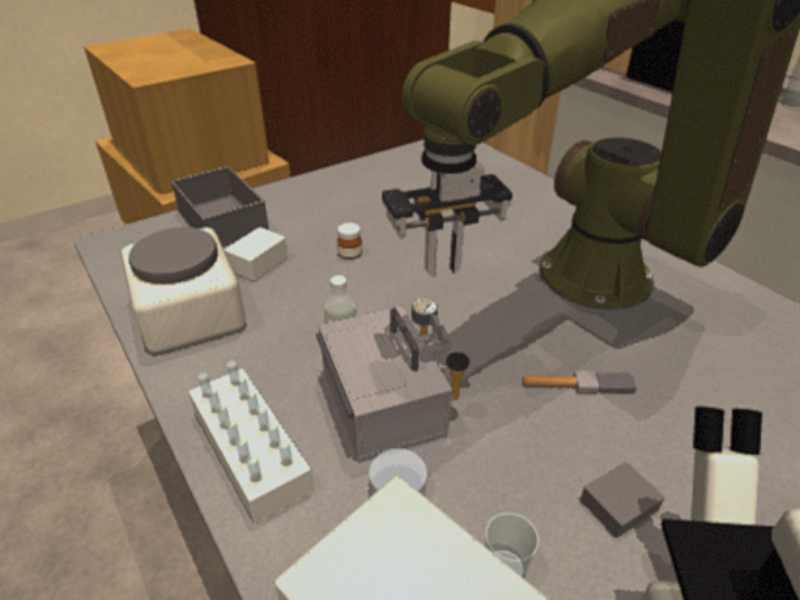

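```bash
python3 - <<'E'
from station import ticket
print(ticket.hand_in())
E
```

```text
the job is handed in; nothing more can be done
None
```

I shut the lid, swung the bolt upright into the fork, turned the wing nut clockwise to its stop, and handed the job in at about 14 s of the 72 s allowed.

- **Lid:** I gripped the handle and followed its arc until it met its stop at about 20 N. The last fit of the lid's surface showed a tilt of about 0.015 rad. That reading was the same before and after the later steps, and it is within calibration error of shut.
- **Bolt:** I pushed it upright along its arc with closed fingers until it met a hard stop at about 24 N. The last picture shows the nut over the fork at x = -101.7 mm, against -102 mm nominal, so the bolt is upright.
- **Wing nut:** I turned it in one grip, and the torque rose from 0.15 to 0.65 N m at the stop. The wings then lay within 0.01 rad of the chamber's y axis, after 0.14 rad off at the start.
- **Surroundings:** At hand-in the tool was about 10 cm above the nut and touching nothing. The fingers stayed clear of the gauge and valve as far as I could measure. The other things look unmoved in the last scene picture, which I judged by eye.
- **Disagreement:** The cameras differed by 2–3 mm in the chamber's sideways position, more on some single points (up to about 8 mm on the gauge, whose view the fingers partly blocked). It made no difference to the grips.

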